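# Shim the rocking balance

### The arm

A 7-joint arm with a two-finger parallel gripper is mounted at the origin on a cart in front of the work surface, level with it; the furniture and walls round the work are solid. World frame = base frame: x ahead of the robot, y to its left, z up, the work surface at z = 0. Lengths are in m, angles in rad, forces in N, time in s.
With the tool pointing down it reaches from about 0.425 to 0.95 m from the base axis. Payload 4.7 kg.
Tool frame: the origin (TCP) lies on the centre line of the jaws, within the pads' length; the fingertips stand 17 mm ahead of it and the grasp point (between the pads) lies 2 mm behind it (ctrl.tips_ahead is the distance from the TCP to the fingertips, in m); z points along the fingers, y is the direction in which the jaws open and shut (so a half turn about z gives the same grasp; the last joint's range is limited). The gripper opens to 87 mm and grips with 3 to 60 N. Pads are 19 mm wide; open, the fingers measure 117 mm over their backs; the gripper's body (75 mm by 190 mm) begins 51 mm behind the grasp point.
Start: joints at [1.18, 0.469, -0.049, 1.532, 0.024, 1.141, -0.082], TCP at [0.239, -0.631, 0.24] pointing down, gripper open.
Joint ranges: [-2.59, 2.59], [-0.33, 1.99], [-1.39, 1.29], [0.1, 2.45], [-1.04, 4.18], [0.21, 1.99], [-2.66, 2.66]. Speed limits (rad/s): [2.57, 2.57, 3.14, 3.14, 3.14, 3.14, 3.14].

### API

Orientations are given as a rotation vector (axis times angle).
In Python, from station import monitor, eyes, ctrl, models gives the robot as it stands. The module is installed in compiled form; this text tells all that it offers.
- The arm moves only by the shell command python3 -m creep 'ROWS' [OPENING] [FORCE]. ROWS is text: rows parted by semicolons, each of 4 numbers parted by spaces: the shift along the tool's x, y, z in mm, then the turn about the tool's z in rad. In form: dx dy dz yaw; .... A call has exactly 5 rows; each row shifts and turns the pose as measured when the row begins, along the tool's axes as they then stand; what a row does not reach is not made up. A row lasts 1/10 s, in which the tool goes at most 50 mm and 8.59 degrees, less where a joint would pass 70% of its speed; a pose out of reach is approached as far as the arm can. A call with a gripper value outside its range is refused whole. OPENING is the opening, from 0 (shut) to 1 (fully open), set as the call begins (- or left out, the last holds). The fingers move at their own pace and stop on an object; FORCE is the grip in N (left out, the last holds). Time passes only in rows, so rows that do not move let the fingers close, or fill a call up. It gives the time, the measured TCP pose, the force and the opening at its end, in the units of the state.
- monitor.observe(): the state, without advancing time (a new reading comes with each control period).
- eyes.capture(name): name is "scene" or "side" or "wrist"; returns the picture (400x640x3 uint8, red, green, blue); there is no depth.
- eyes.calibration(name): a dict with "fovy" (degrees; the focal length in pixels is half the picture's height over the tangent of half this angle, whatever the lens; pixels are square), "cx", "cy" (the principal point, pixels), "dist_coeffs" ([k1, k2, p1, p2, k3] as OpenCV has them; the pictures are not rectified), "camera_from_world" (4x4, takes a point from world to camera coordinates). Camera axes: x right, y down, z forward; pixel columns grow to the right and rows downward; lengths in m; the calibration is good to about 2 mm. A picture is of the moment at which its call begins: read the wrist's pose just before it. calibration takes no time and is no camera call; for the wrist camera it gives the pose at the moment of the call.
- ctrl.close_job(): hands the job in, once; it reports no verdict.
Trained networks look in the newest picture that a camera, given by its name, has taken for a name from the list of things; names that differ only in an ending like _2 or _b are one class to them, and where a whole thing is asked for, a point or a joint stands for the part that bears it (a point fixed in the world has none). Each returns a list of dicts, best first, with "confidence" (0 to 1); they miss things now and then, are a little off and sometimes report something else, mostly with a low value. They report only what shows in the picture. A call takes as long as a camera call. They do not tell look-alikes from the thing itself.
- models.look_for(query, camera): "bbox" ([left, top, right, bottom] in pixels, round what is visible of it).
The state is a dict: "t": time; "qpos": joint angles; "joint_vel": joint speeds; "joint_torque": joint torques, N m; "eef_pos": TCP position; "tool_rot": TCP orientation; "contact_force": force on the tool from outside, world axes, zero at the start; "moment": the same for the moment, N m; "opening": finger opening in m.
Only numpy, scipy, OpenCV 4.12 (cv2) and the standard library are available. Lean on these libraries where they do the work, as an engineer would, in place of code of your own. Each camera call takes 0.05 s, during which the arm holds its last target.

### The job

The bench balance rocks because its near right foot is screwed in too far. With the fingertips, push the grey wedge lying on its right, thin end first, under that foot until the balance stands level and no longer rocks; then prove it by pressing down with the fingertips on the top of the housing at the corner diagonally opposite, and let go. Do not pick up or carry the wedge or the balance, do not shove the balance out of its place, and leave the bottle, the dish and the memory stick where they are.

Things in the scene. Friction and masses are not known exactly. Their poses are not given: they have to be found in the camera images.
- balance: Low white bench balance, 186 (x) x 166 (y) x 56 mm high, 1.6 kg, loose, on four rubber dome feet (radius 12 mm) at x +-75, y +-65 mm. Origin on the table under its centre (when level); x points from the display (robot side) to the back, y to its left, z up. Housing from 16 to 48 mm above the origin. The short foot makes it lean that way by 0.04 to 0.08 rad; level means z upright.
- balance_top (a point): Centre of the housing's top, 48 mm above the balance's origin; axes as the balance. A round steel pan (radius 52 mm, centre 22 mm further back) stands 56 mm high round it.
- short_foot_tip (a point): Lowest point of the short foot (near right; x -75, y -65 mm of the balance), 4 to 7.5 mm shorter than the others and resting on the table at first. The thin end slides under it with a push of 2 to 5 N and raises it; once the balance is level the push rises to 6 N or more and, pushed on, the whole balance slides along instead. The wedge stays put when let go.
- test_corner (a point): Point on the flat top of the housing near its far left corner (x 72, y 62, z 48 mm of the balance), diagonally opposite the short foot: press here, straight down. Axes as the balance.
- wedge: Loose grey plastic wedge, 110 (x) x 50 (y) mm, 80 g. Origin on its underside at mid length, x to the thin end. Ramp from 1.2 mm high at x +55 to 15 mm at x -30 mm; behind it a heel block 25 mm long, 26 mm high, flat back at x -55 mm. It lies right of the balance, thin end 20 to 45 mm short of the short foot, x along the balance's y within 0.15 rad, up to about 12 mm to one side.
- wedge_heel (a point): Centre of the flat back face of the wedge's heel, 13 mm above the table: push here. Axes as the wedge.
- white_bottle_1: Bystander: white screw-cap bottle, 50 mm diameter, 84 mm high, left of the balance. Origin at the centre of its underside.
- dish_3: Bystander: small clear dish, 60 mm diameter, 16 mm high, to the right of the balance, beyond the wedge as seen from the robot. Origin at the centre of its underside.
- usb_stick: Bystander: blue memory stick, 18 x 52 x 8 mm, in front of the balance. Origin at the centre of its underside.
Things that resemble listed ones, but are neither listed nor needed, are in the scene too. Of the things like the wedge, leave any that is yellow; of the rest the larger one is meant.

How it is judged:
On the way, in this order (a step that is already met when the one before it is completed fails the run):
1. the wedge carries the short foot and the balance stands level (angle between balance's own z axis and vertical below 0.013 rad and contact force between wedge and balance above 0.3 N), for 0.2 s.
2. the corner opposite is pressed with the fingertips (2 N or more, within 40 mm of the test corner) and the balance does not rock (angle between balance's own z axis and vertical below 0.013 rad and horizontal distance between the grasp point and test_corner below 0.04 m and contact force between the fingers and balance above 2 N), for 0.1 s.
At the end, for the whole second after the job is handed in: The short foot stands on the ramp of the wedge (the wedge carries load, over 0.3 N), the balance is upright within 0.013 rad, all at rest (all of step 1 and y of short_foot_tip in the frame of wedge between -0.025 and 0.025 m and x of short_foot_tip in the frame of wedge between -0.03 and 0.055 m and linear speed of each of balance, wedge below 0.01 m/s); the robot touches nothing.
It fails at once if the wedge is lifted off the table (height (world z) of wedge above 0.012 m).
It fails at once if the wedge is tipped up (angle between wedge's own z axis and vertical above 0.25 rad).
It fails at once if the balance is lifted (height (world z) of test_corner above 0.075 m).
It fails at once if the balance is shoved more than 25 mm out of its place (distance of balance from where it was at the start of the episode above 0.025 m).
It fails at once if the bottle, the dish or the memory stick is moved more than 20 mm (distance of any of white_bottle_1, dish_3, usb_stick from where it was at the start of the episode above 0.02 m).
It also fails if it takes over 48 s, if anything falls off the work surface, if the arm or the gripper's body presses on something with over 40 N, if the wrist force passes 120 N, or if a joint passes its speed limit or range.

## Working session

There is one attempt and no reset: what is moved stays moved. The work goes in short steps, Python scripts to look and compute and a shell command to move; the robot and the scene stay as the last step left them, time stands still between calls to the robot, and variables do not carry over. Pictures are saved under pics/ and viewed, and the job is handed in when it is done.

```bash
mkdir -p pics; cat > h.py <<'E'
import numpy as np, cv2
from station import monitor, eyes, ctrl, models
def K(n):
    c=eyes.calibration(n); f=200/np.tan(np.radians(c["fovy"])/2)
    return np.array([[f,0,c["cx"]],[0,f,c["cy"]],[0,0,1]]),np.array(c["dist_coeffs"],float),np.array(c["camera_from_world"])
def pix2w(n,uv,z,cal=None):
    k,d,T=cal or K(n)
    p=cv2.undistortPoints(np.array(uv,float).reshape(-1,1,2),k,d).reshape(-1,2)
    R=T[:3,:3];t=T[:3,3];o=-R.T@t
    out=[]
    for q in p:
        v=R.T@np.array([q[0],q[1],1]); out.append(o+v*(z-o[2])/v[2])
    return np.array(out)
def w2pix(n,P,cal=None):
    k,d,T=cal or K(n)
    return cv2.projectPoints(np.array(P,float).reshape(-1,1,3),cv2.Rodrigues(T[:3,:3])[0],T[:3,3],k,d)[0].reshape(-1,2)
def snap(n,name):
    im=eyes.capture(n); cv2.imwrite(f"pics/{name}.png",im[:,:,::-1]); return im
E
python3 - <<'E'
from h import *
s=monitor.observe();print(s)
for n in("scene","side","wrist"):
    snap(n,n+"0")
print(ctrl.tips_ahead)
for q in("balance","wedge","dish_3"):
    print(q,models.look_for(q,"scene"))
E
```

```text
{'t': 0.0, 'qpos': array([ 1.18009625,  0.4694614 , -0.0486131 ,  1.53365804,  0.02411112,
        1.14097845, -0.08234878]), 'joint_vel': array([-0.00017379, -0.00167482, -0.0009716 , -0.00123462,  0.00085565,
        0.00042901,  0.00052506]), 'joint_torque': array([-3.67380344e-04, -5.07973015e+01, -7.98640447e-02, -2.36151767e+01,
       -6.11695717e-02,  3.80020612e-02,  1.78577948e-04]), 'eef_pos': array([ 0.23874797, -0.63078378,  0.23850119]), 'tool_rot': array([-3.08848448e+00, -5.64886966e-01,  6.50315236e-04]), 'contact_force': array([-0.1213508 ,  0.46511982,  0.17123102]), 'moment': array([ 0.03979865,  0.01480376, -0.00615524]), 'opening': 0.08703381999959645}
0.017
balance [{'bbox': [267.7, 188.3, 358.1, 249.2], 'confidence': 0.84}]
wedge [{'bbox': [339.4, 164.5, 358.7, 196.3], 'confidence': 0.96}, {'bbox': [395.1, 180.7, 416.8, 212.7], 'confidence': 0.96}, {'bbox': [368.2, 156.5, 396.8, 170.0], 'confidence': 0.81}, {'bbox': [266.1, 188.1, 356.5, 249.7], 'confidence': 0.57}]
dish_3 [{'bbox': [297.1, 167.5, 318.6, 184.5], 'confidence': 0.59}]
```

```bash
python3 - <<'E'
import cv2
a=cv2.imread("pics/scene0.png")[130:290,200:460]; cv2.imwrite("pics/s_c.png",cv2.resize(a,None,fx=3,fy=3,interpolation=cv2.INTER_CUBIC))
E
```

```text
(no output)
```

View pics/s_c.png

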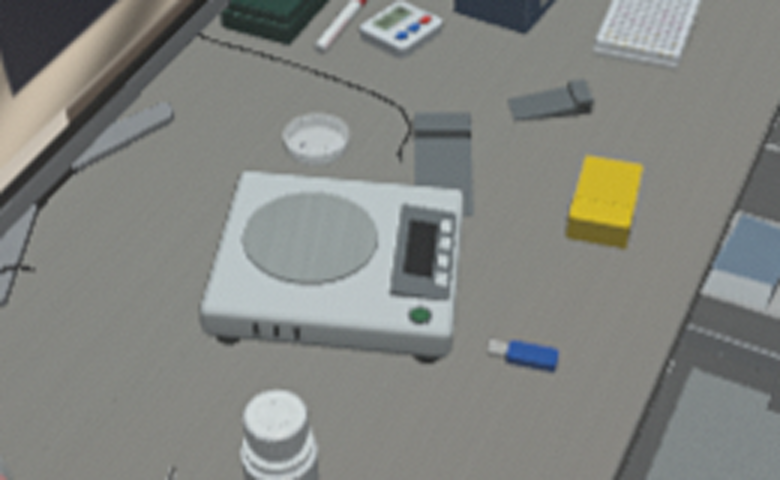

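View pics/side0.png

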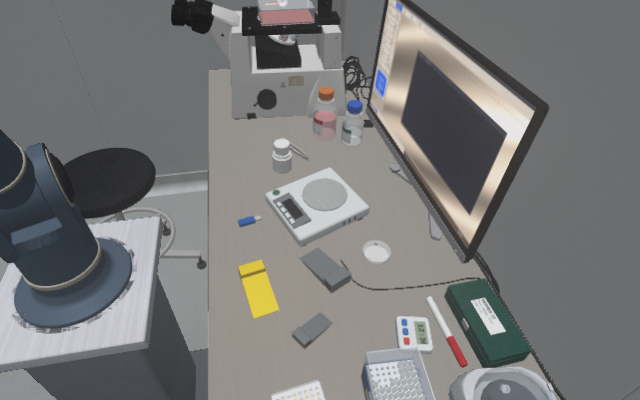

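View pics/wrist0.png

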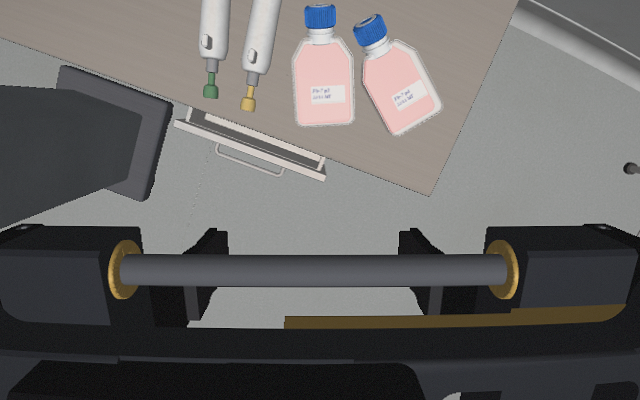

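View pics/scene0.png

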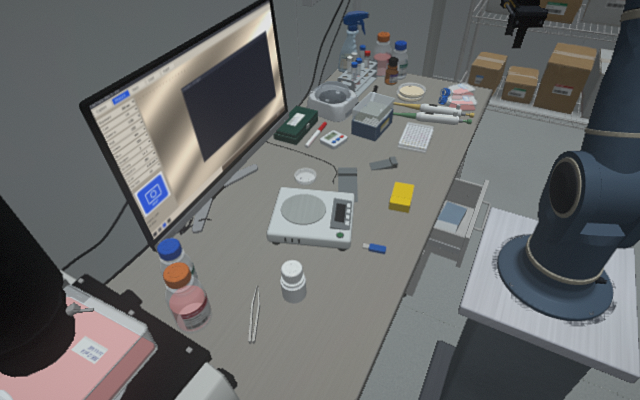

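The three wedge-like things in the scene picture are the yellow one (402,196), which must be left; a small grey one (383,163); and a larger grey one (347,180) right of the balance. The larger grey one fits both the size and the place. Next is an enlarged crop to confirm it and to measure.

```bash
python3 - <<'E'
from h import *
a=cv2.imread("pics/side0.png")[155:355,230:405]; cv2.imwrite("pics/sd_c.png",cv2.resize(a,None,fx=4,fy=3.0,interpolation=cv2.INTER_CUBIC) if 0 else cv2.resize(a,(525,600),interpolation=cv2.INTER_CUBIC))
a=cv2.imread("pics/scene0.png")[150:260,260:380]; cv2.imwrite("pics/sc_c.png",cv2.resize(a,None,fx=5,fy=5,interpolation=cv2.INTER_CUBIC))
E
```

```text
(no output)
```

View pics/sd_c.png

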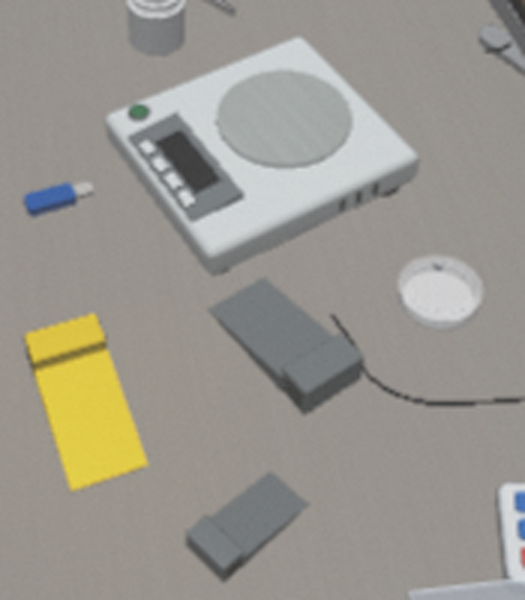

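View pics/sc_c.png

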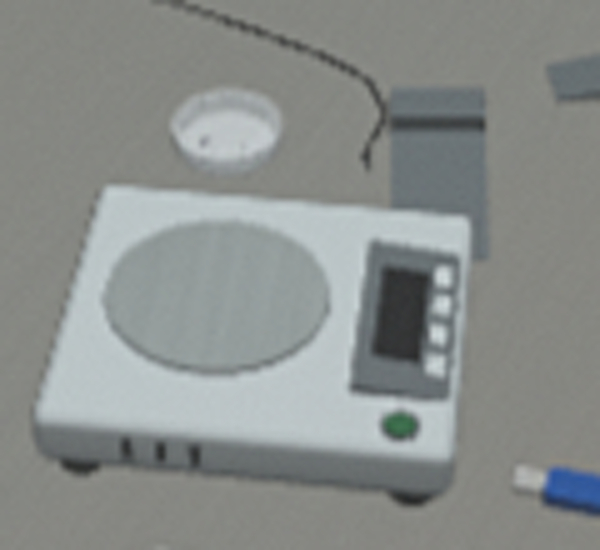

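```bash
cat > fit.py <<'E'
from h import *
from scipy.optimize import least_squares
from scipy.spatial.transform import Rotation as Ro
sd=lambda u,v:(230+u/3,155+v/3); sc=lambda u,v:(260+u/5,150+v/5)
W=[("side",(55,25,1.2),sd(208,310)),("side",(55,-25,1.2),sd(265,279)),("side",(-55,-25,26),sd(362,357)),("side",(-30,-25,26),sd(335,335)),("side",(-30,25,26),sd(283,368)),("side",(-55,25,0),sd(307,411)),
("scene",(-55,-25,26),sc(391,88)),("scene",(-55,25,26),sc(485,88)),("scene",(-30,-25,26),sc(391,117)),("scene",(-30,25,26),sc(485,120)),("scene",(55,25,1.2),sc(488,260))]
cal={n:K(n) for n in("side","scene")}
def res(p):
    R=Ro.from_euler("z",p[2]).as_matrix()
    return np.concatenate([w2pix(n,(R@np.array(P)/1000+[p[0],p[1],0]),cal[n])[0]-uv for n,P,uv in W])
r=least_squares(res,[0.6,-0.2,1.57],loss="soft_l1");wp=r.x
print("wedge",wp,np.round(res(wp).reshape(-1,2),1).tolist())
# balance
B=[("side",(22,0,56),sd(285,118)),("scene",(22,0,56),sc(217,298)),
("side",(-93,-83,48),sd(212,250)),("side",(-93,83,48),sd(107,117)),("side",(93,83,48),sd(299,38)),("side",(93,-83,48),sd(419,155)),
("scene",(93,-83,48),sc(105,186)),("scene",(-93,-83,48),sc(472,216)),("scene",(-93,83,48),sc(456,465)),("scene",(93,83,48),sc(36,412))]
# tilt about axis through the two neighbouring feet diag; foot (-75,-65) drops
def T(p):
    R0=Ro.from_euler("z",p[2]).as_matrix(); R=R0@Ro.from_rotvec([p[3],p[4],0]).as_matrix()
    return R,np.array([p[0],p[1],0])
def resb(p):
    R,t=T(p)
    # vertical offset so that lowest of feet at (−75,65),(75,−65) is at 0
    t=t-[0,0,min((R@np.array(q))[2] for q in([-75,65,0],[75,-65,0]))/1000]
    a=[w2pix(n,(R@np.array(P)/1000+t),cal[n])[0]-uv for n,P,uv in B]
    return np.concatenate(a+[[(p[3]-.04)/.03,(p[4]+.045)/.03]])
r=least_squares(resb,[.65,0,0,0.04,-0.045],loss="soft_l1");p=r.x
print("bal",p,np.round(resb(p)[:-2].reshape(-1,2),1).tolist())
R0=Ro.from_euler("z",p[2]).as_matrix()
sf=R0@[-.075,-.065,0]+[p[0],p[1],0]; tc=R0@[.072,.062,.048]+[p[0],p[1],0]
Rw=Ro.from_euler("z",wp[2]).as_matrix()
print("foot",sf,"test",tc,"foot in wedge",Rw.T@(sf-[wp[0],wp[1],0]),"heel",Rw@[-.055,0,.013]+[wp[0],wp[1],0])
E
python3 fit.py
```

```text
wedge [ 0.49459699 -0.06761616  2.00853359] [[-0.8, -0.5], [-0.8, -0.7], [0.3, 0.0], [1.3, -0.9], [-1.3, 0.0], [-1.9, 2.2], [-0.3, -0.9], [-0.4, -0.6], [-0.3, -0.8], [-0.2, -1.2], [-0.4, -0.4]]
bal [ 0.50967553  0.09665212  0.35978132  0.03731122 -0.03233639] [[-1.3, -1.0], [0.0, -1.9], [-2.2, 2.2], [-3.1, -1.6], [-0.0, -2.5], [0.5, -0.2], [-0.9, -1.8], [0.6, -1.0], [-0.4, -1.9], [-1.7, 0.1]]
foot [0.46236202 0.0094086  0.        ] test [0.55523734 0.18003151 0.048     ] foot in wedge [ 0.08342646 -0.00345448  0.        ] heel [ 0.51791101 -0.11743038  0.013     ]
```

The crop confirms it: the larger grey wedge lies at side (325,268), thin end toward the balance. The fit puts the foot about 28 mm past the thin end, 0.08 rad skew and 3.5 mm to one side, which agrees with the task text. Next I work out the move.

```bash
cat >> h.py <<'E'
from scipy.spatial.transform import Rotation as Rot
def to(target,yaw=None):
    s=monitor.observe(); R=Rot.from_rotvec(s["tool_rot"]).as_matrix()
    d=R.T@(np.array(target)-s["eef_pos"])*1000
    y=np.arctan2(R[1,0],R[0,0])
    print("t",round(s["t"],2),"pos",np.round(s["eef_pos"],4),"yaw",round(y,3),"zax",np.round(R[:,2],3),"F",np.round(s["contact_force"],1))
    print("delta tool mm",np.round(d,1), "" if yaw is None else "turn %.3f"%(-((yaw-y+np.pi)%(2*np.pi)-np.pi)))
E
python3 -c "
from h import *
to([0.535,-0.150,0.24],2.0085)"
```

```text
t 0.3 pos [ 0.2389 -0.6311  0.2392] yaw 0.362 zax [-0.     0.001 -1.   ] F [ 0.6 -1.2 -0.3]
delta tool mm [ 447.2 -345.2   -0.6] turn -1.647
```

```bash
python3 -m creep '38 -29 0 0; 38 -29 0 0; 38 -29 0 0; 38 -29 0 0; 38 -29 0 0' 0 20; python3 -m creep '38 -29 0 0; 38 -29 0 0; 38 -29 0 0; 38 -29 0 0; 38 -29 0 0'; python3 -c "
from h import *
to([0.535,-0.150,0.24],2.0085)"
```

```text
t: 0.8
eef_pos: [0.363, -0.43, 0.2372]
tool_rot: [3.092, 0.538, -0.006]
contact_force: [1.9, 0.5, 0.6]
opening: 0.055
t: 1.3
eef_pos: [0.4967, -0.2207, 0.2373]
tool_rot: [3.09, 0.535, -0.003]
contact_force: [0.7, -0.1, -0.4]
opening: 0.0151
t 1.3 pos [ 0.4967 -0.2207  0.2373] yaw 0.343 zax [-0.001 -0.006 -1.   ] F [ 0.7 -0.1 -0.4]
delta tool mm [ 59.9 -53.7  -3.2] turn -1.665
```

```bash
python3 -m creep '0 0 0 -0.15; 0 0 0 -0.15; 0 0 0 -0.15; 0 0 0 -0.15; 0 0 0 -0.15'; python3 -m creep '0 0 0 -0.15; 0 0 0 -0.15; 0 0 0 -0.15; 0 0 0 -0.15; 0 0 0 -0.15'; python3 -c "
from h import *
to([0.535,-0.150,0.24],2.0085)
snap('wrist','w1')
print(models.look_for('wedge','wrist'))"
```

```text
t: 1.8
eef_pos: [0.5025, -0.2085, 0.2381]
tool_rot: [2.675, 1.64, 0.001]
contact_force: [0.1, -0.5, 0.0]
opening: 0.0003
t: 2.3
eef_pos: [0.5023, -0.2085, 0.2384]
tool_rot: [1.889, 2.505, -0.002]
contact_force: [0.4, 0.1, -0.1]
opening: 0.0008
t 2.3 pos [ 0.5023 -0.2085  0.2384] yaw 1.849 zax [ 0.003 -0.004 -1.   ] F [ 0.4  0.1 -0.1]
delta tool mm [47.2 47.5 -1.7] turn -0.159
[{'bbox': [231.4, 122.9, 300.4, 171.1], 'confidence': 0.85}, {'bbox': [180.7, 3.5, 235.1, 86.1], 'confidence': 0.84}, {'bbox': [310.4, 1.9, 381.0, 96.2], 'confidence': 0.61}]
```

View pics/w1.png

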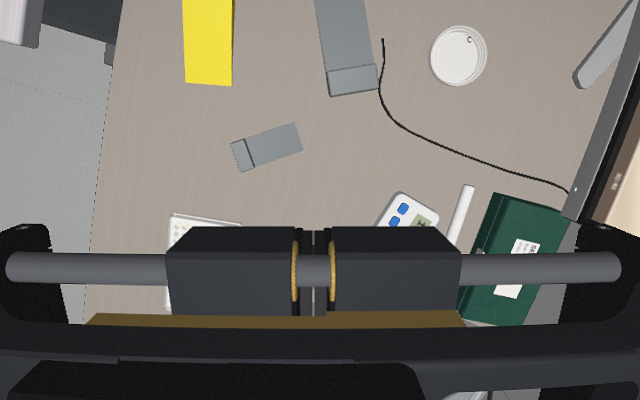

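Wrist view: the grey wedge's heel is at (352,80), and the yellow and small grey ones are off to the left. I move on to a point behind the heel.

```bash
python3 -m creep '0 0 0 -0.15; 20 20 0 0; 20 20 0 0; 8 7 0 0; 0 0 0 0'; python3 -c "
from h import *
to([0.535,-0.150,0.24],2.0085)
snap('wrist','w2');snap('scene','s2')"
```

```text
t: 2.9
eef_pos: [0.5257, -0.146, 0.2381]
tool_rot: [1.723, 2.621, -0.004]
contact_force: [-1.5, -0.2, -0.2]
opening: 0.0007
t 2.9 pos [ 0.5257 -0.146   0.2381] yaw 1.978 zax [ 0.002 -0.005 -1.   ] F [-1.5 -0.2 -0.2]
delta tool mm [-7.4  7.  -1.9] turn -0.030
```

View pics/w2.png

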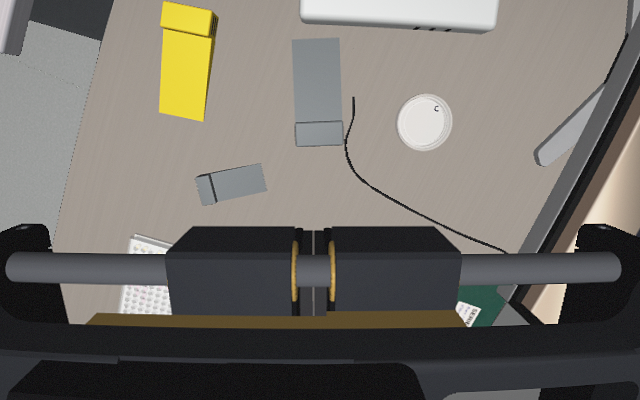

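```bash
python3 - <<'E'
import cv2
a=cv2.imread("pics/w2.png")[0:160,270:510]; cv2.imwrite("pics/w2c.png",cv2.resize(a,None,fx=3.3,fy=3.3,interpolation=cv2.INTER_CUBIC))
E
```

```text
(no output)
```

View pics/w2c.png

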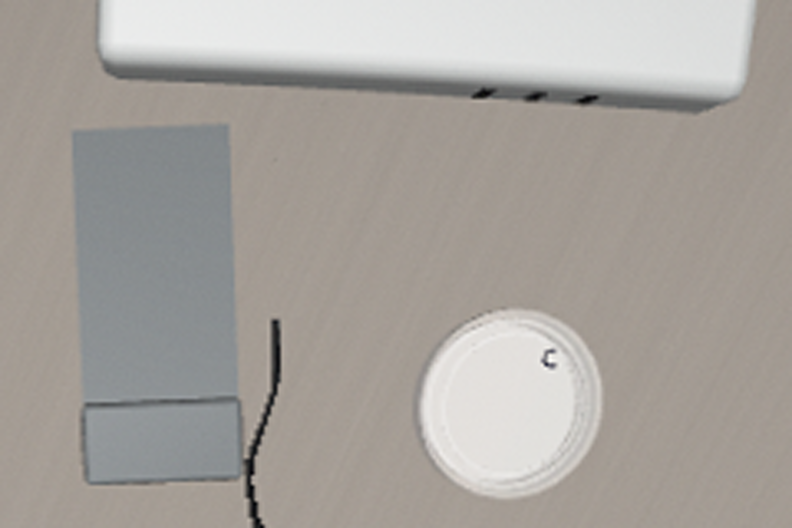

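```bash
python3 - <<'E'
from h import *
from scipy.optimize import least_squares
c=K("wrist"); p=lambda u,v:(270+u/3.3,v/3.3)
W=[((55,25,1.2),p(72,130)),((55,-25,1.2),p(228,125)),((-55,25,26),p(88,483)),((-55,-25,26),p(241,478)),((-30,25,26),p(84,404)),((-30,-25,26),p(238,398))]
def res(q):
    R=Rot.from_euler("z",q[2]).as_matrix()
    return np.concatenate([w2pix("wrist",R@np.array(P)/1000+[q[0],q[1],0],c)[0]-uv for P,uv in W])
r=least_squares(res,[.5,-.07,2.]);q=r.x
print(q,np.round(r.fun,1)); R=Rot.from_euler("z",q[2]).as_matrix()
h=R@[-.055,0,.013]+[q[0],q[1],0];print("heel",h)
# balance right side faces: bottom edge points, z~0.016ish
A=pix2w("wrist",[p(118,76),p(700,112)],0.016,c); print("edge",A, np.arctan2(*(A[1]-A[0])[[1,0]]))
print("corner", pix2w("wrist",[p(98,60)],0.045,c))
print("balance model foot in wedge", R.T@(np.array([.46236,.00941,0])-[q[0],q[1],0]))
to(R@[-.055-.025,0,0]+[q[0],q[1],.24],q[2])
E
```

```text
[ 0.49558455 -0.06640338  2.01745996] [-0.2 -0.2  0.4 -0.7 -1.   0.6  0.7  0.2 -1.   0.1  1.1 -0. ]
heel [ 0.51934229 -0.11600752  0.013     ]
edge [[ 0.45825274 -0.0101237   0.016     ]
 [ 0.62577813  0.05399691  0.016     ]] 0.365549182049111
corner [[ 0.45465018 -0.01429621  0.045     ]]
balance model foot in wedge [ 0.08272722 -0.00278327  0.        ]
t 3.0 pos [ 0.5252 -0.1479  0.238 ] yaw 1.976 zax [ 0.002 -0.005 -1.   ] F [ 0.1 -0.1  0.4]
delta tool mm [ 6.6  8.3 -2.1] turn -0.041
```

```bash
python3 -m creep '6 8 0 -0.04; 0 0 45 0; 0 0 45 0; 0 0 45 0; 0 0 30 0'; python3 -c "
from h import *
to([0.5302,-0.1385,0.023],2.0175)"
```

```text
t: 3.5
eef_pos: [0.5369, -0.146, 0.0741]
tool_rot: [1.668, 2.637, -0.001]
contact_force: [0.5, -0.4, -0.4]
opening: 0.0007
t 3.5 pos [ 0.5369 -0.146   0.0741] yaw 2.013 zax [ 0.017 -0.012 -1.   ] F [ 0.5 -0.4 -0.4]
delta tool mm [10.5 -3.4 50.9] turn -0.004
```

```bash
python3 -m creep '0 0 25 0; 0 -3 18 0; 0 0 6 0; 0 0 0 0; 0 0 0 0'; python3 -c "
from h import *
to([0.5302,-0.1385,0.023],2.0175)"
```

```text
t: 4.0
eef_pos: [0.5327, -0.1499, 0.0186]
tool_rot: [1.674, 2.642, -0.006]
contact_force: [-0.0, -0.3, -0.1]
opening: 0.0009
t 4.0 pos [ 0.5327 -0.1499  0.0186] yaw 2.012 zax [ 0.01  -0.011 -1.   ] F [-0.  -0.3 -0.1]
delta tool mm [11.3  2.7 -4.6] turn -0.005
```

```bash
python3 -m creep '5 2 -5 0; 8 1 0 0; 6 0 0 0; 3 0 0 0; 3 0 0 0'; python3 -c "
from h import *
to([0.5302,-0.1385,0.023],2.0175)
snap('wrist','w3')"
```

```text
t: 4.5
eef_pos: [0.527, -0.1242, 0.0278]
tool_rot: [1.67, 2.636, -0.002]
contact_force: [-0.7, -0.8, -0.1]
opening: 0.0004
t 4.5 pos [ 0.527  -0.1242  0.0278] yaw 2.012 zax [ 0.017 -0.012 -1.   ] F [-0.7 -0.8 -0.1]
delta tool mm [-14.2  -3.3   5. ] turn -0.005
```

View pics/w3.png

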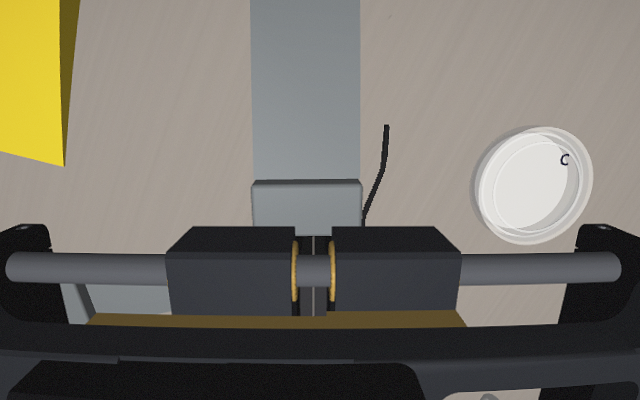

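```bash
python3 -m creep '0 -3 0 0; 5 0 0 0; 5 0 0 0; 5 0 0 0; 4 0 0 0'; python3 -c "
from h import *
to([0.5302,-0.1385,0.0265],2.0175)
snap('wrist','w4');snap('side','d4')"
```

```text
t: 5.05
eef_pos: [0.5156, -0.1079, 0.0275]
tool_rot: [1.67, 2.634, -0.002]
contact_force: [0.1, -1.1, 0.1]
opening: 0.0001
t 5.05 pos [ 0.5156 -0.1079  0.0275] yaw 2.011 zax [ 0.018 -0.013 -1.   ] F [ 0.1 -1.1  0.1]
delta tool mm [-33.8   0.1   1.7] turn -0.006
```

View pics/w4.png

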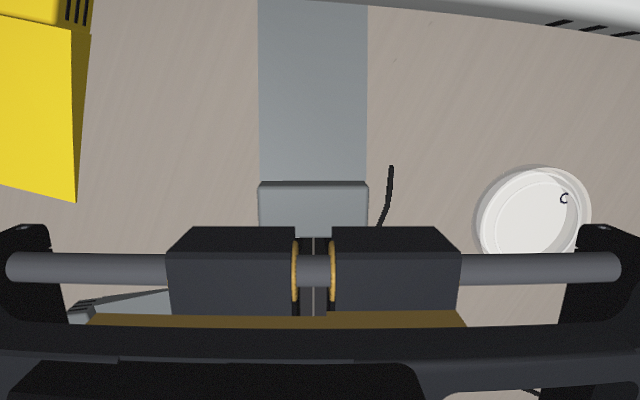

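The wedge now moves with the fingers: its heel edge holds at row 182 and is centred at column 313. Next, the heel position against the tool.

```bash
cat > prog.py <<'E'
from h import *
import sys
u0,v0,u1,v1=map(float,sys.argv[1:5])
A=pix2w("wrist",[(u0,v0),(u1,v1)],0.026)
m=A.mean(0); d=A[1]-A[0]; yaw=np.arctan2(d[1],d[0])+np.pi/2
R=Rot.from_euler("z",yaw).as_matrix(); o=m-R@[-.03,0,.026]
f=R.T@(np.array([.46236,.00941,0])-o)
print("len",np.linalg.norm(d),"yaw",yaw,"o",o,"foot in wedge",f)
s=monitor.observe(); print("tcp->back", (R.T@(s["eef_pos"]-o))[0]+.055)
E
python3 prog.py 258 183 368 182
```

```text
len 0.048130252212514685 yaw 2.0206159416021 o [ 4.86412538e-01 -4.59020644e-02 -3.46944695e-18] foot in wedge [ 6.02680451e-02 -2.38993227e-03  3.46944695e-18]
tcp->back -0.013047807212489389
```

```bash
python3 -m creep '3 0 0 0; 3 0 0 0; 3 0 0 0; 3 0 0 0; 3 0 0 0'; python3 -c "
from h import *
to([0.5302,-0.1385,0.0265],2.0175)"
```

```text
t: 5.65
eef_pos: [0.5118, -0.099, 0.0281]
tool_rot: [1.67, 2.625, -0.006]
contact_force: [0.6, -5.0, 0.5]
opening: 0.0004
t 5.65 pos [ 0.5118 -0.099   0.0281] yaw 2.008 zax [ 0.024 -0.019 -1.   ] F [ 0.6 -5.   0.5]
delta tool mm [-43.6  -0.1   2.8] turn -0.009
```

```bash
python3 -m creep '4 0 0 0; 4 0 0 0; 4 0 0 0; 4 0 0 0; 4 0 0 0'; python3 -c "
from h import *
to([0.5302,-0.1385,0.0265],2.0175)
snap('wrist','w5');snap('scene','s5');snap('side','d5')
import cv2
a=cv2.imread('pics/d5.png')[155:355,230:405]; cv2.imwrite('pics/d5c.png',cv2.resize(a,(525,600),interpolation=cv2.INTER_CUBIC))"
```

```text
t: 6.15
eef_pos: [0.503, -0.0807, 0.0276]
tool_rot: [1.671, 2.623, -0.007]
contact_force: [2.2, -6.7, -0.5]
opening: 0.0008
t 6.15 pos [ 0.503  -0.0807  0.0276] yaw 2.007 zax [ 0.024 -0.021 -0.999] F [ 2.2 -6.7 -0.5]
delta tool mm [-63.9   0.2   3. ] turn -0.010
```

View pics/w5.png

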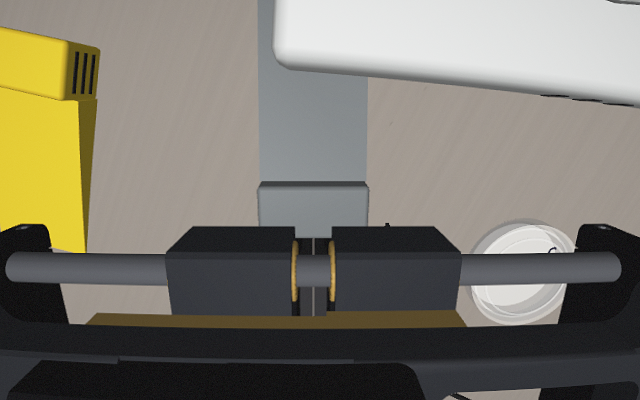

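View pics/d5c.png

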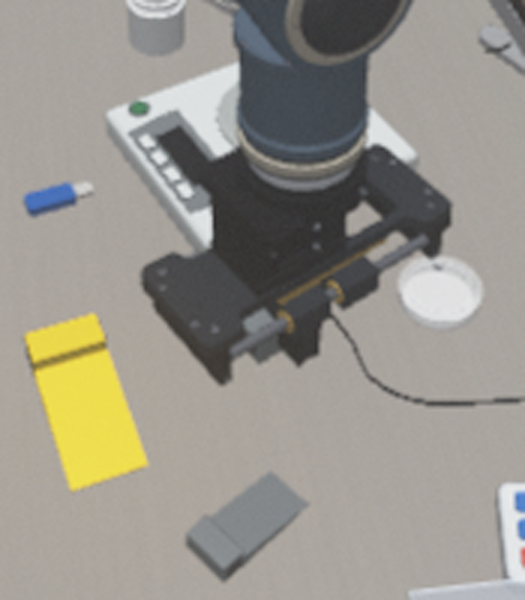

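```bash
python3 - <<'E'
from h import *
to([0.5302,-0.1385,0.0265],2.0175)
a=cv2.imread("pics/s5.png")[150:260,260:380]; cv2.imwrite("pics/s5c.png",cv2.resize(a,None,fx=5,fy=5,interpolation=cv2.INTER_CUBIC))
E
python3 prog.py 259 183 368 183
```

```text
t 6.3 pos [ 0.5025 -0.0798  0.0275] yaw 2.008 zax [ 0.023 -0.02  -1.   ] F [ 0.1 -1.8  0.2]
delta tool mm [-64.8   0.2   2.8] turn -0.010
len 0.04761433089996943 yaw 2.0061370088443393 o [ 4.74342654e-01 -1.80778102e-02  3.46944695e-18] foot in wedge [ 2.99772408e-02 -7.27151550e-04 -3.46944695e-18]
tcp->back -0.012867185869982915
```

View pics/s5c.png

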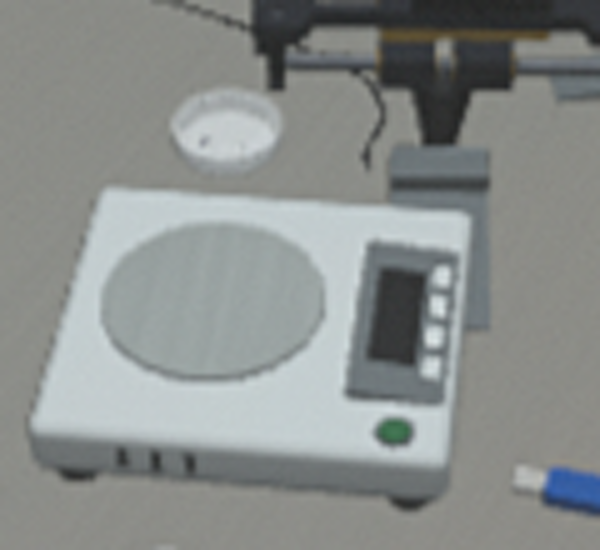

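```bash
cat > tilt.py <<'E'
from h import *
import sys
from scipy.optimize import least_squares
x0,y0,yaw0=.5097,.0967,.36
ax=np.array([75,-65,0.])/np.hypot(75,65) # far-right direction; sign: short foot down
# rotation about ax by +a moves (-75,-65): cross(ax,r)
if np.cross(ax,[-75,-65,0])[2]>0: ax=-ax
def pose(x,y,yaw,d):
    R=Rot.from_euler("z",yaw).as_matrix()@Rot.from_rotvec(ax*d).as_matrix()
    return R,np.array([x,y,0])  # axis through origin on table => feet on diagonal stay at z=0
cal=K("scene")
def bodypts(uv,d0,z=.048):
    R,t=pose(x0,y0,yaw0,d0); k,dc,T=cal
    n=R[:,2]; p0=R@[0,0,z]+t
    q=cv2.undistortPoints(np.array(uv,float).reshape(-1,1,2),k,dc).reshape(-1,2)
    o=-T[:3,:3].T@T[:3,3]; out=[]
    for a in q:
        v=T[:3,:3].T@np.array([a[0],a[1],1]); w=o+v*(n@(p0-o))/(n@v); out.append(R.T@(w-t))
    return np.array(out)
def run(f1,f0="scene0"):
    A=cv2.imread(f"pics/{f0}.png",0);B=cv2.imread(f"pics/{f1}.png",0)
    m=np.zeros_like(A);cv2.fillPoly(m,[np.array([[279,185],[356,191],[353,248],[266,240]])],255)
    p=cv2.goodFeaturesToTrack(A,80,.02,3,mask=m)
    p=cv2.cornerSubPix(A,p,(2,2),(-1,-1),(3,30,.01))
    q,st,e=cv2.calcOpticalFlowPyrLK(A,B,p,None,winSize=(9,9),maxLevel=2)
    r,st2,_=cv2.calcOpticalFlowPyrLK(B,A,q,None,winSize=(9,9),maxLevel=2)
    ok=(st.ravel()==1)&(np.linalg.norm((r-p).reshape(-1,2),axis=1)<.3)
    p=p.reshape(-1,2)[ok];q=q.reshape(-1,2)[ok]
    for d0 in(.04,.06,.075):
        P=bodypts(p,d0)
        def res(s):
            R,t=pose(*s); return (w2pix("scene",(R@P.T).T+t,cal)-q).ravel()
        s=least_squares(res,[x0,y0,yaw0,d0],loss="soft_l1",f_scale=.3)
        print(f1,"n",len(p),"d0",d0,"shift mm",np.round((s.x[:2]-[x0,y0])*1000,1),"dyaw %.3f"%(s.x[2]-yaw0),"tilt change %.4f"%(s.x[3]-d0),"med res %.2f"%np.median(abs(s.fun)))
for f in sys.argv[1:]: run(f)
E
python3 tilt.py s2 s5
python3 - <<'E'
from h import *
k,d,T=K("scene")
E
```

```text
s2 n 38 d0 0.04 shift mm [-0. -0.] dyaw -0.000 tilt change -0.0002 med res 0.02
s2 n 38 d0 0.06 shift mm [-0. -0.] dyaw -0.000 tilt change -0.0002 med res 0.02
s2 n 38 d0 0.075 shift mm [-0. -0.] dyaw -0.000 tilt change -0.0002 med res 0.02
s5 n 33 d0 0.04 shift mm [-0.6  1.2] dyaw -0.009 tilt change -0.0406 med res 0.16
s5 n 33 d0 0.06 shift mm [-0.5  1.3] dyaw -0.008 tilt change -0.0386 med res 0.16
s5 n 33 d0 0.075 shift mm [-0.5  1.4] dyaw -0.008 tilt change -0.0372 med res 0.16
```

```bash
cat >> tilt.py <<'E'
print("--free")
def run2(f1,f0="scene0",d0=.055):
    A=cv2.imread(f"pics/{f0}.png",0);B=cv2.imread(f"pics/{f1}.png",0)
    m=np.zeros_like(A);cv2.fillPoly(m,[np.array([[279,185],[356,191],[353,248],[266,240]])],255)
    p=cv2.goodFeaturesToTrack(A,80,.02,3,mask=m)
    q,st,e=cv2.calcOpticalFlowPyrLK(A,B,p,None,winSize=(9,9),maxLevel=2)
    r,st2,_=cv2.calcOpticalFlowPyrLK(B,A,q,None,winSize=(9,9),maxLevel=2)
    ok=(st.ravel()==1)&(np.linalg.norm((r-p).reshape(-1,2),axis=1)<.3)
    p=p.reshape(-1,2)[ok];q=q.reshape(-1,2)[ok]
    P=bodypts(p,d0); R0,t0=pose(x0,y0,yaw0,d0); Z=Rot.from_euler("z",yaw0).as_matrix()
    a0=np.cross([0,0,1],ax)
    def res(s):
        R=Rot.from_euler("z",yaw0+s[2]).as_matrix()@Rot.from_rotvec(ax*s[3]+a0*s[4]).as_matrix()
        return (w2pix("scene",(R@P.T).T+t0+np.array([s[0],s[1],s[5]])/1,cal)-q).ravel()
    s=least_squares(lambda s:np.r_[res(s),s[5]/.001],[0,0,0,d0,0,0],loss="soft_l1",f_scale=.3)
    J=s.jac; cov=np.sqrt(np.diag(np.linalg.inv(J.T@J)))*.25
    print(f1,np.round(s.x-[0,0,0,d0,0,0],4),"sd",np.round(cov,4))
    for a,b,r in zip(p,q,s.fun.reshape(-1,2) if len(s.fun)%2==0 else s.fun[:-1].reshape(-1,2)): 
        if "-v" in sys.argv: print(np.round(a),np.round(b-a,2),np.round(r,2))
for f in sys.argv[1:]:
    if f!="-v": run2(f)
E
sed -i 's/^for f in sys.argv\[1:\]: run(f)/for f in sys.argv[1:]:\n    if f!="-v": run(f)/' tilt.py
python3 tilt.py s5 -v
```

```text
s5 n 33 d0 0.04 shift mm [-0.6  1.2] dyaw -0.009 tilt change -0.0406 med res 0.16
s5 n 33 d0 0.06 shift mm [-0.5  1.3] dyaw -0.008 tilt change -0.0386 med res 0.16
s5 n 33 d0 0.075 shift mm [-0.5  1.4] dyaw -0.008 tilt change -0.0372 med res 0.16
--free
s5 [-0.0004  0.0011 -0.0083 -0.0395 -0.0016 -0.0001] sd [0.0004 0.0005 0.0023 0.0032 0.0044 0.0003]
[348. 204.] [-0.54 -0.13] [0.13 0.08]
[347. 215.] [-0.91  0.49] [ 0.32 -0.12]
[348. 210.] [-0.78  0.19] [ 0.27 -0.01]
[330. 227.] [-0.81  1.02] [-0.05  0.02]
[347. 222.] [-0.97  0.58] [0.27 0.04]
[285. 238.] [-0.82  2.06] [-0.19 -0.03]
[292. 239.] [-0.93  1.92] [-0.11  0.04]
[337. 234.] [-1.01  1.23] [ 0.07 -0.05]
[342. 236.] [-1.26  1.21] [ 0.31 -0.04]
[334. 198.] [-0.25  0.22] [-0.15 -0.26]
[298. 239.] [-0.93  1.93] [-0.12 -0.06]
[343. 222.] [-1.02  0.59] [0.3 0.1]
[348. 226.] [-0.93  0.68] [0.17 0.06]
[352. 194.] [ 0.07 -0.94] [-0.28  0.45]
[349. 231.] [-0.82  0.72] [-0.02  0.19]
[352. 200.] [-0.23 -0.23] [-0.09 -0.03]
[337. 204.] [-0.37  0.35] [-0.11 -0.22]
[281. 188.] [-0.58  0.29] [0.2 0.2]
[299. 243.] [-0.97  1.41] [-0.13  0.57]
[335. 220.] [-0.57  0.59] [-0.16  0.14]
[292. 242.] [-0.94  1.56] [-0.13  0.49]
[268. 233.] [-1.03  2.3 ] [ 0.14 -0.18]
[285. 241.] [-0.85  1.68] [-0.2   0.44]
[340. 232.] [-1.1   1.05] [0.21 0.02]
[349. 240.] [-0.94  1.38] [-0.05 -0.18]
[350. 243.] [-1.19  1.39] [ 0.16 -0.1 ]
[267. 236.] [-0.62  2.38] [-0.29 -0.16]
[355. 201.] [-0.31 -0.21] [-0.   -0.06]
[325. 212.] [-1.34  0.9 ] [ 0.69 -0.29]
[282. 215.] [-0.07  2.52] [-0.65 -1.15]
[314. 222.] [-2.7   1.69] [ 1.88 -0.58]
[280. 210.] [-0.25  2.31] [-0.4  -1.07]
[273. 209.] [-0.16 -1.21] [-0.46  2.53]
```

```bash
python3 -m creep '2 0 0 0; 2 0 0 0; 2 0 0 0; 2 0 0 0; 2 0 0 0'; python3 - <<'E'
from h import *
to([0.5302,-0.1385,0.0265],2.0175)
snap('scene','s6');snap('wrist','w6')
to([0.5302,-0.1385,0.0265],2.0175)
E
python3 tilt.py s5 s6
```

```text
t: 6.8
eef_pos: [0.4999, -0.0755, 0.0277]
tool_rot: [1.672, 2.618, -0.012]
contact_force: [1.3, -6.0, -0.5]
opening: 0.0006
t 6.8 pos [ 0.4999 -0.0755  0.0277] yaw 2.005 zax [ 0.026 -0.026 -0.999] F [ 1.3 -6.  -0.5]
delta tool mm [-69.8   1.    3.6] turn -0.013
t 6.9 pos [ 0.4997 -0.0753  0.0276] yaw 2.005 zax [ 0.026 -0.025 -0.999] F [ 1.7 -5.  -0.6]
delta tool mm [-70.1   1.    3.5] turn -0.013
s5 n 33 d0 0.04 shift mm [-0.6  1.2] dyaw -0.009 tilt change -0.0406 med res 0.16
s5 n 33 d0 0.06 shift mm [-0.5  1.3] dyaw -0.008 tilt change -0.0386 med res 0.16
s5 n 33 d0 0.075 shift mm [-0.5  1.4] dyaw -0.008 tilt change -0.0372 med res 0.16
s6 n 35 d0 0.04 shift mm [-1.3  4. ] dyaw -0.027 tilt change -0.0376 med res 0.22
s6 n 35 d0 0.06 shift mm [-1.2  4.2] dyaw -0.026 tilt change -0.0355 med res 0.22
s6 n 35 d0 0.075 shift mm [-1.2  4.2] dyaw -0.026 tilt change -0.0339 med res 0.22
--free
s5 [-0.0004  0.0011 -0.0083 -0.0395 -0.0016 -0.0001] sd [0.0004 0.0005 0.0023 0.0032 0.0044 0.0003]
s6 [-0.0013  0.0042 -0.0266 -0.0349  0.0016 -0.0001] sd [0.0004 0.0005 0.0022 0.0034 0.0046 0.0003]
```

View pics/w6.png

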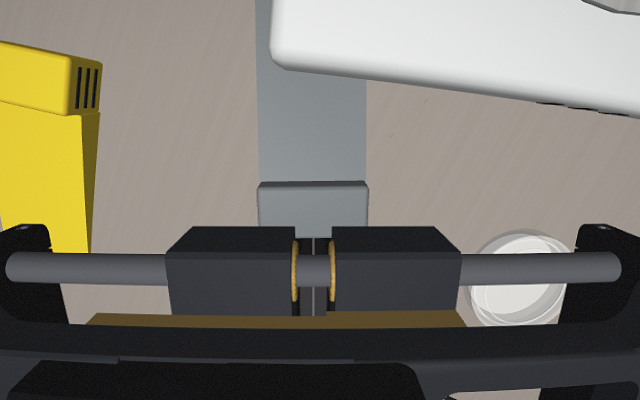

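The push now slides the balance (about 3 mm more) and no longer changes its tilt, so the saturation criterion is met. I back off.

```bash
python3 -m creep '-4 0 0 0; -10 0 0 0; -15 0 0 0; -15 0 -10 0; 0 0 -40 0'; python3 - <<'E'
from h import *
snap('scene','s7');snap('side','d7');snap('wrist','w7')
to([0.5302,-0.1385,0.0265],2.0175)
E
python3 tilt.py s7
```

```text
t: 7.4
eef_pos: [0.5123, -0.1113, 0.0745]
tool_rot: [1.676, 2.636, -0.014]
contact_force: [0.7, 0.1, 0.6]
opening: 0.0005
t 7.55 pos [ 0.516  -0.1097  0.0789] yaw 2.011 zax [ 0.022 -0.019 -1.   ] F [-0.3  0.5  0.3]
delta tool mm [-30.7  -0.   53.3] turn -0.006
s7 n 34 d0 0.04 shift mm [-1.3  4.3] dyaw -0.028 tilt change -0.0352 med res 0.17
s7 n 34 d0 0.06 shift mm [-1.3  4.4] dyaw -0.027 tilt change -0.0332 med res 0.17
s7 n 34 d0 0.075 shift mm [-1.2  4.5] dyaw -0.026 tilt change -0.0318 med res 0.18
--free
s7 [-0.0012  0.0042 -0.0277 -0.0338  0.0004 -0.0001] sd [0.0003 0.0004 0.0023 0.0033 0.0037 0.0003]
```

View pics/w7.png

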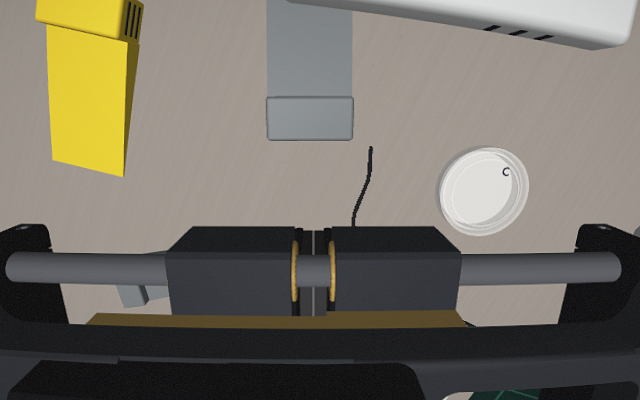

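```bash
python3 - <<'E'
import cv2
a=cv2.imread("pics/w7.png")[80:160,240:380]; cv2.imwrite("pics/w7c.png",cv2.resize(a,None,fx=5,fy=5,interpolation=cv2.INTER_CUBIC))
a=cv2.imread("pics/s7.png")[150:260,260:380]; cv2.imwrite("pics/s7c.png",cv2.resize(a,None,fx=5,fy=5,interpolation=cv2.INTER_CUBIC))
a=cv2.imread("pics/d7.png")[160:270,250:400]; cv2.imwrite("pics/d7c.png",cv2.resize(a,None,fx=5,fy=5,interpolation=cv2.INTER_CUBIC))
E
```

```text
(no output)
```

View pics/w7c.png

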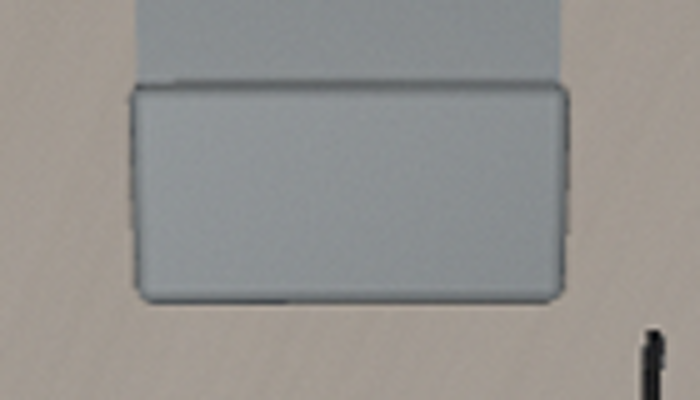

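View pics/s7c.png

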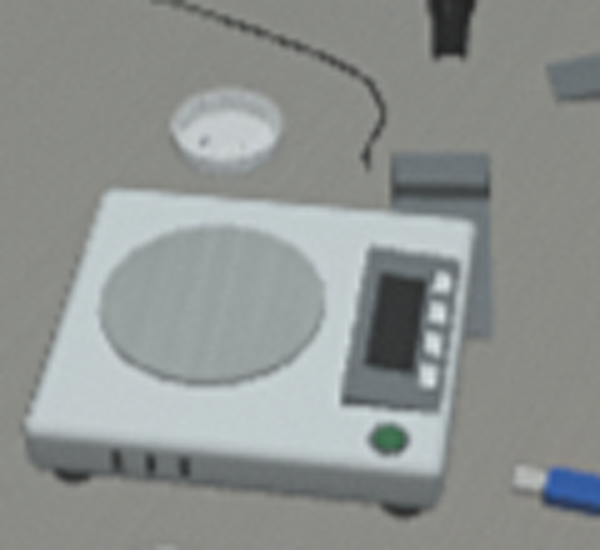

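View pics/d7c.png

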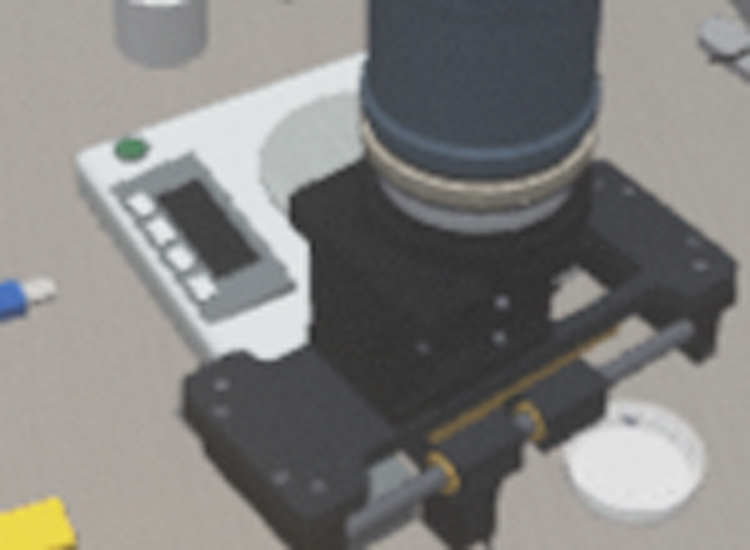

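```bash
python3 - <<'E'
from h import *
c=K("wrist")
A=pix2w("wrist",[(266.6,97.5),(353.4,97.3),(267.2,140.3),(352.8,140.3)],.026,c)
print(np.linalg.norm(A[0]-A[1]),np.linalg.norm(A[0]-A[2]))
d=A[1]-A[0]+A[3]-A[2]; yaw=np.arctan2(d[1],d[0])+np.pi/2; R=Rot.from_euler("z",yaw).as_matrix()
o=A.mean(0)-R@[-.0425,0,.026]
Rb=Rot.from_euler("z",.333).as_matrix(); b=np.array([.5097-.0013,.0967+.0043,0])
f=Rb@[-.075,-.065,0]+b; fw=R.T@(f-o)
x=fw[0]*1000
print("wedge",o,yaw,"foot",f,"in wedge",fw,"ramp h",1.2+(55-x)*13.8/85)
t=Rb@[.072,.062,.048]+b; print("test",t); to([t[0],t[1],.15],.333)
E
```

```text
0.04820651776440012 0.023676393369891552
wedge [ 4.70375008e-01 -1.50367795e-02 -3.46944695e-18] 2.0129863218141595 foot [0.45876723 0.01505474 0.        ] in wedge [ 3.21644110e-02 -2.38545568e-03  3.46944695e-18] ramp h 4.907425042155993
test [0.55617821 0.18312943 0.048     ]
t 7.55 pos [ 0.516  -0.1097  0.0789] yaw 2.011 zax [ 0.022 -0.019 -1.   ] F [-0.3  0.5  0.3]
delta tool mm [245.8 162.1 -75.6] turn 1.678
```

```bash
python3 -m creep '0 0 -45 0; 0 0 -45 0; 35 23 0 0; 35 23 0 0; 35 23 0 0'; python3 -m creep '35 23 0 0; 35 23 0 0; 35 23 0 0; 20 13 0 0; 0 0 0 0';  python3 -c "
from h import *
to([0.5562,0.1831,.12])"
```

```text
t: 8.05
eef_pos: [0.5292, 0.0122, 0.1655]
tool_rot: [1.692, 2.624, -0.013]
contact_force: [0.7, -0.7, -0.2]
opening: 0.0005
t: 8.55
eef_pos: [0.5478, 0.1737, 0.1581]
tool_rot: [1.683, 2.643, -0.015]
contact_force: [-0.1, 0.0, -0.4]
opening: 0.0005
t 8.55 pos [0.5478 0.1737 0.1581] yaw 2.008 zax [ 0.002 -0.012 -1.   ] F [-0.1  0.  -0.4]
delta tool mm [ 5.4 11.7 38. ]
```

```bash
python3 -m creep '5 11 20 0; 0 0 30 0; 0 0 10 0; 0 0 0 0; 0 0 0 0';  python3 - <<'E'
from h import *
to([0.5562,0.1831,.066])
snap('scene','s8');snap('side','d8')
a=cv2.imread("pics/s8.png")[150:260,260:380]; b=cv2.imread("pics/d8.png")[155:265,250:400]
cv2.imwrite("pics/sd8.png",cv2.resize(np.hstack([a,b[:, :150]]),None,fx=2.9,fy=2.9,interpolation=cv2.INTER_CUBIC))
E
python3 tilt.py s8
```

```text
t: 9.05
eef_pos: [0.5537, 0.179, 0.0934]
tool_rot: [1.685, 2.646, -0.025]
contact_force: [-0.1, 0.1, 0.8]
opening: 0.0007
t 9.05 pos [0.5537 0.179  0.0934] yaw 2.008 zax [-0.005 -0.016 -1.   ] F [-0.1  0.1  0.8]
delta tool mm [ 3.   4.2 27.4] 
s8 n 28 d0 0.04 shift mm [-1.3  4.1] dyaw -0.030 tilt change -0.0364 med res 0.23
s8 n 28 d0 0.06 shift mm [-1.2  4.3] dyaw -0.029 tilt change -0.0340 med res 0.23
s8 n 28 d0 0.075 shift mm [-1.2  4.4] dyaw -0.028 tilt change -0.0323 med res 0.22
--free
s8 [-0.0011  0.0038 -0.0309 -0.0366 -0.0028 -0.0001] sd [0.0005 0.0006 0.003  0.0042 0.0065 0.0003]
```

View pics/sd8.png

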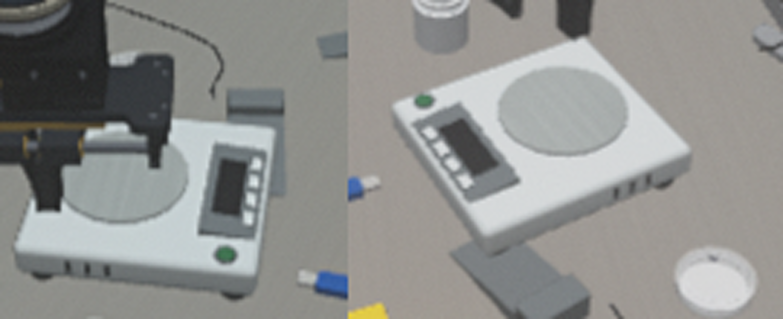

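The side picture shows the foot on the ramp and the balance in full, with the tips above the far-left corner. Side view gives a second tilt estimate.

```bash
python3 -m creep '2 4 10 0; 0 0 10 0; 0 0 4 0; 0 0 3 0; 0 0 2 0';  python3 -c "
from h import *
to([0.5562,0.1831,.066])"
```

```text
t: 9.65
eef_pos: [0.5589, 0.1827, 0.0652]
tool_rot: [1.684, 2.641, -0.017]
contact_force: [-1.5, 0.6, 2.9]
opening: 0.0006
t 9.65 pos [0.5589 0.1827 0.0652] yaw 2.006 zax [ 0.002 -0.014 -1.   ] F [-1.5  0.6  2.9]
delta tool mm [ 1.5 -2.3 -0.8]
```

Contact came at tip height 48.2 mm, which is the level height for this corner. Now a firmer press, held.

```bash
python3 -m creep '0 0 3 0; 0 0 3 0; 0 0 3 0; 0 0 3 0; 0 0 3 0';  python3 - <<'E'
from h import *
to([0.5562,0.1831,.066])
snap('side','d9')
to([0.5562,0.1831,.066])
E
F1=d9 python3 tilt2.py
```

```text
t: 10.15
eef_pos: [0.559, 0.183, 0.0648]
tool_rot: [1.681, 2.634, -0.029]
contact_force: [-6.4, -4.0, 20.2]
opening: 0.0001
t 10.15 pos [0.559  0.183  0.0648] yaw 2.006 zax [ 0.004 -0.024 -1.   ] F [-6.4 -4.  20.2]
delta tool mm [ 1.2 -2.5 -1.2] 
t 10.2 pos [0.5589 0.183  0.0648] yaw 2.006 zax [ 0.004 -0.025 -1.   ] F [-6.6 -3.8 20.8]
delta tool mm [ 1.2 -2.5 -1.2] 
side n 24 0.04 [-1.4  4.4] -0.033 dtilt -0.0482 res 0.12
side n 24 0.055 [-1.4  4.4] -0.033 dtilt -0.0498 res 0.12
side n 24 0.075 [-1.5  4.2] -0.033 dtilt -0.0521 res 0.12
```

```bash
python3 -m creep '0 0 -3 0; 0 0 -10 0; 0 0 -30 0; 0 0 -40 0; 0 0 -20 0'; python3 -m creep '0 0 0 0; 0 0 0 0; 0 0 0 0; 0 0 0 0; 0 0 0 0';  python3 - <<'E'
from h import *
to([0.5562,0.1831,.066])
snap('side','d10');snap('scene','s10')
b=cv2.imread("pics/d10.png")[155:275,240:400]
cv2.imwrite("pics/d10c.png",cv2.resize(b,None,fx=4.5,fy=4.5,interpolation=cv2.INTER_CUBIC))
E
F1=d10 python3 tilt2.py
```

```text
t: 10.7
eef_pos: [0.5569, 0.1853, 0.1702]
tool_rot: [1.681, 2.638, -0.035]
contact_force: [0.1, 1.1, 0.1]
opening: 0.0009
t: 11.2
eef_pos: [0.557, 0.1853, 0.1701]
tool_rot: [1.681, 2.638, -0.034]
contact_force: [0.2, 0.3, 0.5]
opening: 0.0
t 11.2 pos [0.557  0.1853 0.1701] yaw 2.007 zax [-0.    -0.026 -1.   ] F [0.2 0.3 0.5]
delta tool mm [  0.8  -0.5 104.1] 
side n 25 0.04 [-1.3  4.6] -0.033 dtilt -0.0431 res 0.11
side n 25 0.055 [-1.3  4.5] -0.033 dtilt -0.0444 res 0.11
side n 25 0.075 [-1.4  4.4] -0.034 dtilt -0.0463 res 0.11
```

View pics/d10c.png

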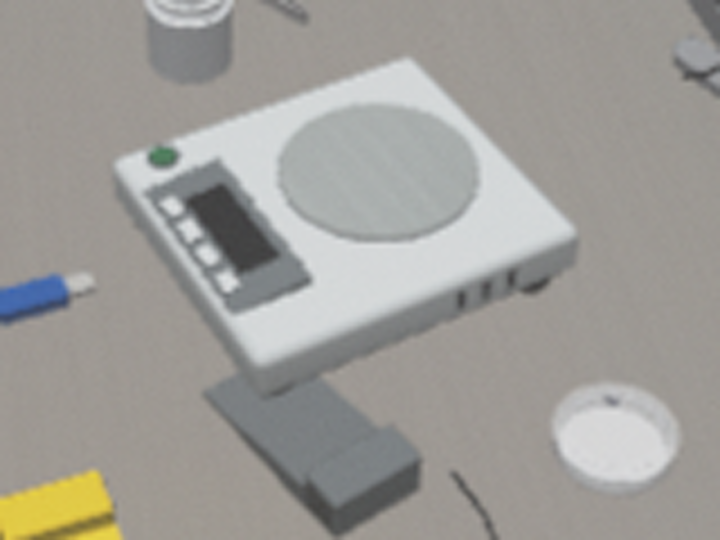

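```bash
python3 tilt.py s10 | head -2; python3 -c "
from h import *
print(ctrl.close_job()); print(monitor.observe()['t'])"
```

```text
s10 n 32 d0 0.04 shift mm [-1.4  4. ] dyaw -0.030 tilt change -0.0383 med res 0.19
s10 n 32 d0 0.06 shift mm [-1.3  4.2] dyaw -0.028 tilt change -0.0357 med res 0.22
the job is handed in; nothing more can be done
None
the job is handed in; nothing more can be done
```

The wedge is under the short foot and the balance appears level. I pressed the opposite corner, let go and handed the job in at about 11 s; no verdict is reported. I pushed the larger grey wedge from its heel with closed fingertips until pushing on slid the balance instead of tilting it further, at about 6–7 N.

- **Position:** By the last measurement the foot sits on the ramp at about x +32 mm, y −2 mm in the wedge's frame. The balance moved about 4.5 mm and turned about 0.03 rad. By eye, the last side picture shows the bottle, dish and memory stick in place; I did not measure them.
- **Press test:** The fingertips met the far-left corner at 48.2 mm, which is the level height. Pressed with 20 N, it gave only about 0.4 mm. Measured from the side camera, the balance leaned about 0.005 rad under the press and came back when released. So it may not be perfectly still, but this is inside the 0.013 rad limit.
- **Disagreement:** The estimates of how far the tilt changed differ. The scene camera gives about 0.036, the side camera about 0.044 and the ramp geometry about 0.048 rad. None of them shows absolute level; that rests on the corner height and on the balance no longer tilting as I pushed.

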